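Pack the mounted grinding points into their pot

TASK

Finish packing the round pot with all seven mounted grinding points in the close hexagonal pattern (one in the middle, six around it), every one upright with its shank up and its stone fully down on the pot's floor. Two are still outside: one stands on the bench, the other is upside down in the wooden stand and must be turned over (lay it in the V-block and take it again by the shank); one of those in the pot stands astray and has to be slid along the wall to make room. Do not let a stone fall, and leave the spanner, the wheel and the jar where they are.

Things in the scene. Friction and masses are not known exactly. Their poses are not given: they have to be found in the camera images.
- pot: Round open aluminium pot, fixed: inner radius 58 mm, wall 4, floor 5 thick, rim 40 above the bench. Origin: centre of its underside, z up. Its yaw is that of the stones' pattern: in degrees about z from its x, rim points stand at -30, 30 and 90, 38 mm from the centre, and the stray near 180. The close pattern's rim places are -30, 30, 90 (taken) and 150, -150, -90
- point_mid: Mounted grinding point in the middle of the pot, loose. All seven are alike: grey-brown stone cylinder, diameter 36 mm, 40 high (foot narrowed to 28 over its last 6), and coaxial steel shank, diameter 10, standing 50 out of it; 0.09 to 0.17 kg. Origin: centre of the stone's free end; z: axis towards the shank; mass centre at z = 29. In the pot the stone's top is 45 mm, the shank's end 95 mm above the bench
- point_r1: One of three points that stand well at the rim of the pot (at 90 degrees in the pot's frame), loose; shape and axes as point_mid
- point_r2: As point_r1, at 30 degrees in the pot's frame
- point_r3: As point_r1, at -30 degrees in the pot's frame
- point_stray: The point that stands astray at the rim, near 180 degrees in the pot's frame, between the places at 150 and -150; loose; shape and axes as point_mid. Until it is moved there is no room for both points outside
- point_up: A point outside the pot, upright on the bench with its shank up; loose; shape and axes as point_mid
- point_down: A point outside the pot, upside down in the stand: shank down in the hole, free end of the stone on top, 96 mm above the bench; loose; shape and axes as point_mid, so its z axis points down at the start
- stand: Wooden block 70 x 70 mm, 56 mm high, fixed, with one upright hole 14 mm in diameter and 53 mm deep in the middle of its top. Origin at the centre of its underside on the bench, z up
- vblock: Steel V-block, fixed: open groove along its x, 36 mm long, 34 wide, faces 30 degrees from level, top edges 34 above the bench; foot 56 x 56 mm, 10 high. A stone lying in it has its axis level along the block's x or -x, 45 mm above the bench, the shank free beyond the block's end. Origin: centre of its underside, z up
- spanner: Bystander: steel spanner lying on the bench beyond the pot. Origin under its middle
- disc: Bystander: grinding wheel 100 mm in diameter and 20 mm thick lying flat on the bench. Origin at the centre of its underside
- jar: Bystander: closed jar 60 mm in diameter and 70 mm high. Origin at the centre of its underside
Things that resemble listed ones, but are neither listed nor needed, are in the scene too. Leave any black look-alike of the point_r3 alone.

How it is judged:
At the end, for the whole second after the job is handed in: All seven points stand in the pot, shank up (within 0.1 rad of upright), stone down on the pot's floor (within 2.5 mm), axis within 45 mm of the pot's centre, at rest and released (horizontal distance between each of point_mid, point_r1, point_r2, point_r3, point_stray, point_up, point_down and pot below 0.045 m and z of point_mid in the frame of pot between 0.002 and 0.0075 m and angle between each of point_mid, point_r1, point_r2, point_r3, point_stray, point_up, point_down's own z axis and vertical below 0.1 rad and linear speed of each of point_mid, point_r1, point_r2, point_r3, point_stray, point_up, point_down below 0.02 m/s and z of point_r1 in the frame of pot between 0.002 and 0.0075 m and z of point_r2 in the frame of pot between 0.002 and 0.0075 m and z of point_r3 in the frame of pot between 0.002 and 0.0075 m and z of point_stray in the frame of pot between 0.002 and 0.0075 m and z of point_up in the frame of pot between 0.002 and 0.0075 m and z of point_down in the frame of pot between 0.002 and 0.0075 m); the robot touches nothing.
It fails at once if a stone is let fall (moves faster than 0.9 m/s while the fingers do not touch it) ((linear speed of point_mid above 0.9 m/s and contact force between point_mid and the fingers below 0.01 N) or (linear speed of point_r1 above 0.9 m/s and contact force between point_r1 and the fingers below 0.01 N) or (linear speed of point_r2 above 0.9 m/s and contact force between point_r2 and the fingers below 0.01 N) or (linear speed of point_r3 above 0.9 m/s and contact force between point_r3 and the fingers below 0.01 N) or (linear speed of point_stray above 0.9 m/s and contact force between point_stray and the fingers below 0.01 N) or (linear speed of point_up above 0.9 m/s and contact force between point_up and the fingers below 0.01 N) or (linear speed of point_down above 0.9 m/s and contact force between point_down and the fingers below 0.01 N)).
It fails at once if the spanner is moved by more than 30 mm (distance of spanner from where it was at the start of the episode above 0.03 m).
It fails at once if the wheel is moved by more than 30 mm (distance of disc from where it was at the start of the episode above 0.03 m).
It fails at once if the jar is moved by more than 30 mm (distance of jar from where it was at the start of the episode above 0.03 m).
It also fails if it takes over 72 s, if anything falls off the work surface, if the arm or the gripper's body presses on something with over 40 N, if the wrist force passes 120 N, or if a joint passes its speed limit or range.

ROBOT

A 6-joint arm with a two-finger parallel gripper is mounted at the origin on the work surface. World frame = base frame: x ahead of the robot, y to its left, z up, the work surface at z = 0. Lengths are in m, angles in rad, forces in N, time in s.
With the tool pointing down it reaches from about 0.25 to 0.85 m from the base axis. Payload 12.5 kg.
Tool frame: the origin (TCP) lies between the finger pads; the fingertips stand bot.tip_reach ahead of it and the grasp point (between the pads) lies 2 mm behind it (bot.tip_reach is the distance from the TCP to the fingertips, in m); z points along the fingers, x is the direction in which the jaws open and shut, and the axes are right-handed (so a half turn about z gives the same grasp; the last joint's range is limited). The gripper opens to 93 mm and grips with 3 to 60 N. Pads are 15 mm wide; open, the fingers measure 128 mm over their backs; the gripper's body (75 mm by 188 mm) begins 65 mm behind the grasp point.
Start: joints at [1.119, 0.351, 1.652, -0, 1.139, -0.085], TCP at [0.197, 0.513, 0.236] pointing down, gripper open.
Joint ranges: [-2.75, 2.75], [-0.79, 2.1], [0.01, 2.65], [-1.57, 4.71], [0.07, 3.14], [-2.87, 2.87]. Speed limits (rad/s): [2.22, 2.22, 2.79, 3.14, 3.14, 3.14].

INTERFACE

Orientations are given as a 3x3 rotation matrix whose columns are the frame's x, y, z axes.
In Python, from cell import bot gives the robot as it stands. Calls block until the motion is done:
- bot.reach(position, orientation): joint-space move of the TCP to a pose.
- bot.move_straight(position, v=0.15, orientation=None, max_force=None): straight line of the TCP; orientation=None keeps the orientation; v is the mean speed in m/s. With max_force (N) it stops when the force on the tool has changed by that much, and returns True; else False.
- bot.goto_joints(angles): joint-space move.
- bot.set_gripper(opening): opening from 0.0 (shut) to 1.0 (fully open); the grip force is fixed at half the most; returns when the fingers have stopped.
- bot.pause(seconds).
- bot.inverse_kinematics(position, orientation): joint angles nearest the present ones, or None.
- bot.get_image(name): name is "side" or "top" or "wrist"; returns a dict with "image" (384x512x3 uint8, red, green, blue), "camera_matrix" (3x3 intrinsics, pixels), "dist_coeffs" ([k1, k2, p1, p2, k3] as OpenCV has them; the pictures are not rectified), "eye" and "attitude" of the camera in the world; the wrist camera has in their place "T_tool_cam" (4x4, takes a point from camera to tool coordinates, whose origin is the TCP and whose axes are the tool frame's). Camera axes: x right, y down, z forward; pixel columns grow to the right and rows downward; lengths in m; the calibration is good to about 2 mm. A picture is of the moment at which its call begins: read the wrist's pose just before it. There is no depth.
A pose or a line that the arm cannot do raises bot.PlanningError and nothing moves.
- bot.job_done(): hands the job in, once; it reports no verdict.
Readings, each from a call of its own:
- bot.read_time_s(): time.
- bot.read_joints(): joint angles.
- bot.read_joint_vel(): joint speeds.
- bot.read_effort(): joint torques, N m.
- bot.read_position(): TCP position.
- bot.read_tcp_rot(): TCP orientation.
- bot.read_contact_force(): force on the tool from outside, world axes, zero at the start.
- bot.read_ft_torque(): the same for the moment, N m.
- bot.read_gripper_width(): opening from 0.0 (shut) to 1.0 (fully open).
Only numpy, scipy, OpenCV 4.12 (cv2) and the standard library are available. Lean on these libraries where they do the work, as an engineer would, in place of code of your own. Each camera call takes 0.05 s, during which the arm holds its last target.

## Working session

There is one attempt and no reset: what is moved stays moved. The work goes in short steps, each a Python script; the robot and the scene stay as the last script left them, time stands still between calls to the robot, and variables do not carry over. Pictures are saved under pics/ and viewed, and the job is handed in when it is done.

```bash
ls -la; mkdir -p pics; python3 - <<'E'
from cell import bot
import cv2,numpy as np
for n in ["side","top","wrist"]:
    d=bot.get_image(n); cv2.imwrite(f"pics/{n}0.png",d["image"][:,:,::-1])
    print(n,d["camera_matrix"],d["dist_coeffs"],d.get("eye"),d.get("attitude"),d.get("T_tool_cam"))
print(bot.tip_reach,bot.read_time_s(),bot.read_position(),bot.read_tcp_rot())
E
```

```text
total 12
drwxr-xr-x  3 agent agent 4096 Dec  7 15:36 .
drwxr-xr-x 23 root  root  4096 Dec  7 15:36 ..
drwxr-xr-x  2 agent agent 4096 Dec  7 15:36 pics
side [[452.34151107   0.         247.91558318]
 [  0.         452.34151107 194.77154361]
 [  0.           0.           1.        ]] [-0.0884207  0.         0.         0.         0.       ] [ 0.39987463 -0.52655305  0.88349203] [[ 0.94191047 -0.26336857  0.20842662]
 [-0.33586071 -0.74136135  0.58101715]
 [ 0.00149778 -0.61726845 -0.78675118]] None
top [[458.1906954    0.         251.01670722]
 [  0.         458.1906954  188.83556991]
 [  0.           0.           1.        ]] [-0.15043342  0.          0.          0.          0.        ] [0.47694384 0.08241985 1.25846109] [[-0.0183843  -0.99318865  0.1150579 ]
 [-0.99974824  0.01678012 -0.01489555]
 [ 0.0128634  -0.11530278 -0.9932471 ]] None
wrist [[300.8006357    0.         257.45820592]
 [  0.         300.8006357  195.03817438]
 [  0.           0.           1.        ]] [-0.06321666  0.          0.          0.          0.        ] None None [[ 9.99999826e-01  5.89700400e-04 -1.83103670e-05 -4.06514342e-04]
 [-5.56964321e-04  9.53814172e-01  3.00396761e-01 -8.47559137e-02]
 [ 1.94608778e-04 -3.00396699e-01  9.53814335e-01 -1.49480761e-01]
 [ 0.00000000e+00  0.00000000e+00  0.00000000e+00  1.00000000e+00]]
0.017 0.15 [0.19711683 0.51319466 0.23522554] [[ 3.58657051e-01  9.33469313e-01 -4.01611684e-04]
 [ 9.33468948e-01 -3.58657268e-01 -8.29230943e-04]
 [-9.18102588e-04 -7.74825115e-05 -9.99999576e-01]]
```

View pics/side0.png

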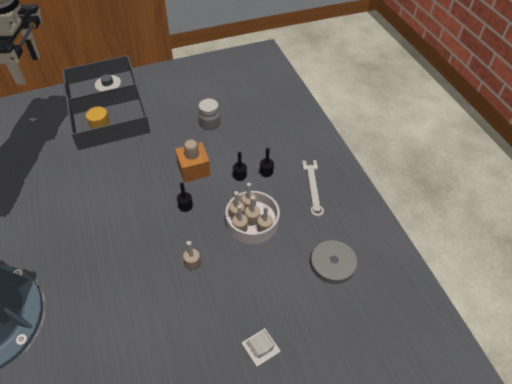

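View pics/top0.png

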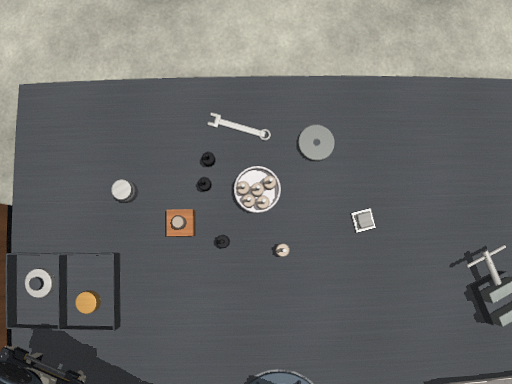

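View pics/wrist0.png

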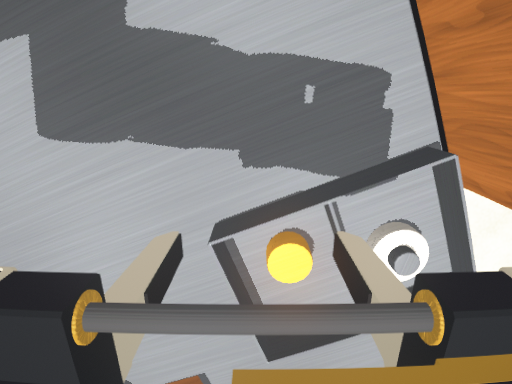

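The side view shows the pot at (252,217), point_up at (191,258), the stand with the inverted stone at (192,160) and the V-block at (261,346). The top view shows them at (257,189), (282,250), (179,222) and (363,220). The black look-alikes in the top view, at (208,159), (204,184) and (222,241), are to be left alone. Next come enlarged crops.

```bash
cat > h.py <<'E'
from cell import bot
import cv2,numpy as np
def cam(d,tool=None):
    if "eye" in d and d.get("eye") is not None: return np.array(d["eye"]),np.array(d["attitude"])
    p,R=tool; T=np.array(d["T_tool_cam"]); return R@T[:3,3]+p, R@T[:3,:3]
def ray(d,uv,tool=None):
    e,A=cam(d,tool)
    q=cv2.undistortPoints(np.array([[uv]],float),np.array(d["camera_matrix"]),np.array(d["dist_coeffs"]))[0,0]
    v=A@np.array([q[0],q[1],1.]); return e,v
def onz(d,uv,z,tool=None):
    e,v=ray(d,uv,tool); return e+v*(z-e[2])/v[2]
def proj(d,P,tool=None):
    e,A=cam(d,tool); rv=cv2.Rodrigues(A.T)[0]
    return cv2.projectPoints(np.array([P],float),rv,-A.T@e,np.array(d["camera_matrix"]),np.array(d["dist_coeffs"]))[0][0,0]
def snap(n,fn,crop=None,s=1):
    tool=(np.array(bot.read_position()),np.array(bot.read_tcp_rot()))
    d=bot.get_image(n); im=d["image"][:,:,::-1].copy(); cv2.imwrite(f"pics/{fn}_raw.png",im)
    if crop: u0,v0,u1,v1=crop; im=im[v0:v1,u0:u1]
    cv2.imwrite(f"pics/{fn}.png",cv2.resize(im,None,fx=s,fy=s,interpolation=cv2.INTER_CUBIC))
    return d,tool
def down(yaw): # tool z down, x at yaw
    c,s=np.cos(yaw),np.sin(yaw); return np.array([[c,s,0],[s,-c,0],[0,0,-1.]])
E
python3 - <<'E'
from h import *
d,_=snap("top","t1",(150,110,400,270),3)
d2,_=snap("side","s1",(130,80,380,370),2)
for nm,uv,z in [("pot",(257,189),.04),("up",(282,250),.09),("stone_down",(178,222),.096),("stand",(180,223),.056),("vb",(363,220),.034),("disc",(317,142),.02),("jar",(123,190),.07),("spA",(215,119),0),("spB",(265,134),0),("b1",(208,159),.05),("b2",(204,184),.05),("b3",(222,241),.05)]:
    print(nm,onz(d,uv,z).round(3))
E
```

```text
pot [0.617 0.048 0.04 ]
up [ 0.455 -0.011  0.09 ]
stone_down [0.53  0.252 0.096]
stand [0.529 0.253 0.056]
vb [ 0.529 -0.237  0.034]
disc [ 0.748 -0.121  0.02 ]
jar [0.617 0.402 0.07 ]
spA [0.823 0.162 0.   ]
spB [0.777 0.021 0.   ]
b1 [0.699 0.178 0.05 ]
b2 [0.632 0.189 0.05 ]
b3 [0.48  0.143 0.05 ]
```

View pics/t1.png

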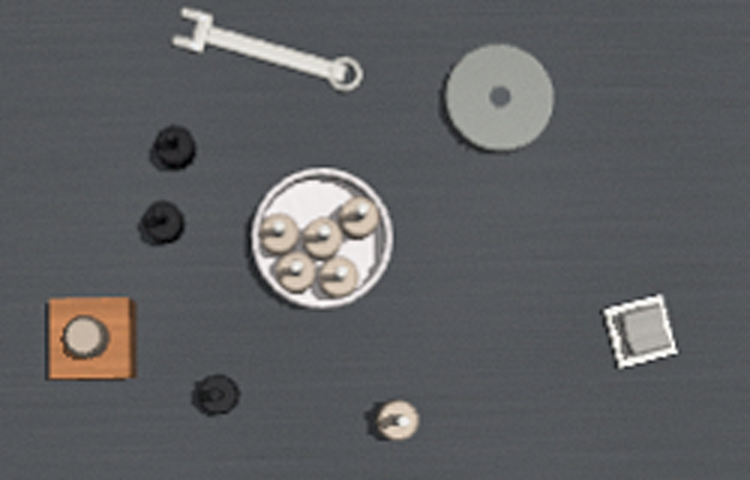

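View pics/s1.png

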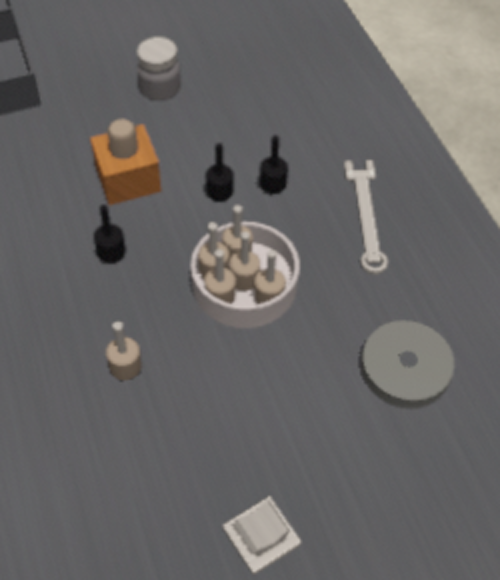

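The top crop identifies these parts:
- **Pot:** the stray is the lone stone at crop (358,216). r3 is at (278,233), r2 at (296,271), r1 at (338,276) and mid at (322,238).
- **Outside the pot:** point_up is the tan one at (398,420).
- **Look-alikes:** the black ones at (174,147), (162,223) and (216,395) stay untouched.

Now close wrist views.

```bash
python3 - <<'E'
from h import *
print(bot.read_time_s())
bot.reach([0.47,0.02,0.26],down(np.pi/2)); print(bot.read_time_s(),bot.read_joints())
d,t=snap("wrist","w1",None,1.5)
np.savez("pics/w1.npz",p=t[0],R=t[1])
E
```

```text
0.25
2.2833 [-5.53895709e-02  1.77835507e-01  1.81851442e+00  1.35604820e-04
  1.14534268e+00 -1.62678436e+00]
```

View pics/w1.png

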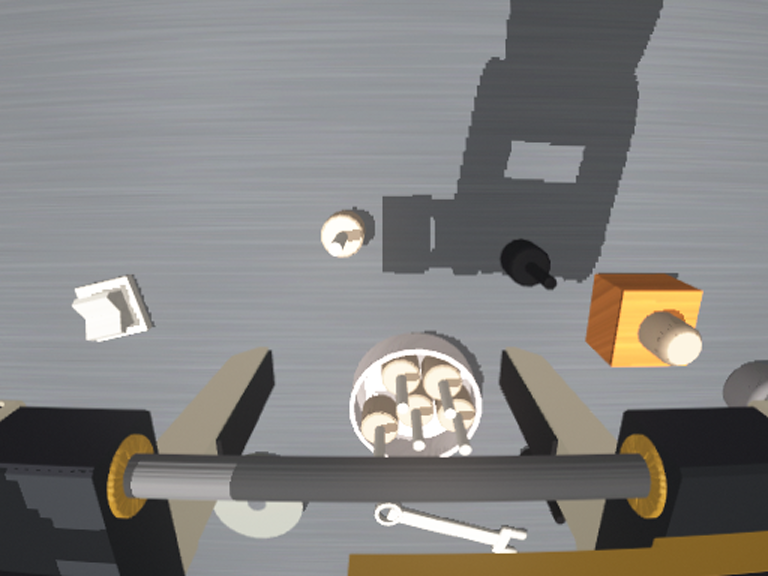

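The wrist view (1.5x) shows point_up at (343,233), the pot at (415,400), the stand at (650,325) and the V-block at (112,308). A closer view over the pot comes next.

```bash
python3 - <<'E'
from h import *
bot.reach([0.655,0.04,0.23],down(np.pi/2)); print(bot.read_time_s())
d,t=snap("wrist","w2",(130,60,400,260),2.9)
np.savez("pics/w2.npz",p=t[0],R=t[1])
bot.reach([0.56,-0.237,0.23],down(np.pi/2)); print(bot.read_time_s())
d,t=snap("wrist","w3",(130,60,400,260),2.9)
np.savez("pics/w3.npz",p=t[0],R=t[1])
E
```

```text
3.1083
4.2833
```

View pics/w2.png

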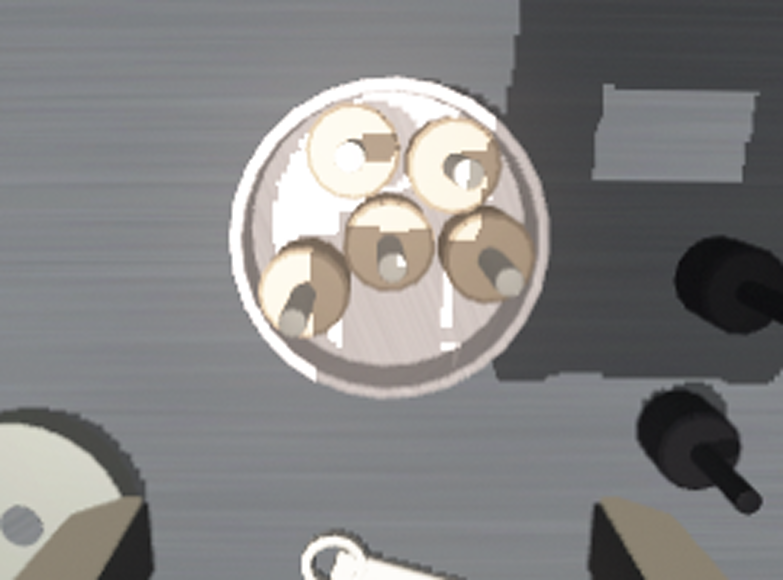

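View pics/w3.png

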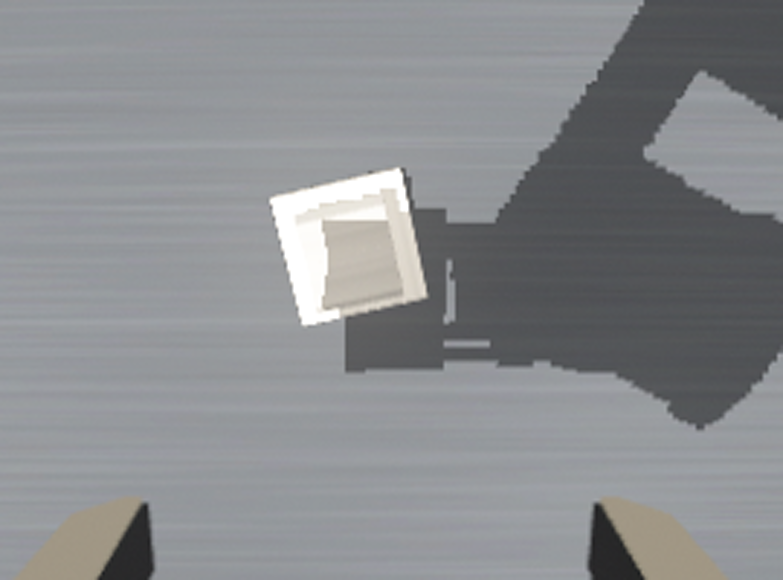

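```bash
python3 - <<'E'
import cv2,numpy as np
a=cv2.imread("pics/w3_raw.png")[110:180,215:285]
b=cv2.imread("pics/w1_raw.png")[175:235,40:110]
def eq(x):
    return cv2.createCLAHE(3,(2,2)).apply(cv2.cvtColor(x,cv2.COLOR_BGR2GRAY))
a=cv2.resize(eq(a),(490,490),interpolation=cv2.INTER_CUBIC);b=cv2.resize(eq(b)[:, :],(300,257),interpolation=cv2.INTER_CUBIC)
c=np.zeros((490,790),np.uint8);c[:,:490]=a;c[:257,490:]=b
cv2.imwrite("pics/vb.png",c)
E
```

```text
(no output)
```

View pics/vb.png

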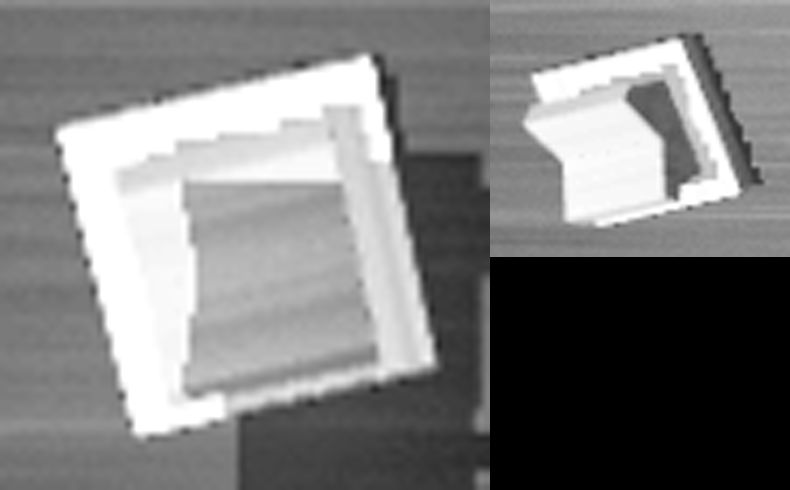

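The V-block's groove runs left–right in these views, about 14° tilted: its V profile shows at the right end of the w1 crop. The foot corners in the w3 crop are (58,132), (370,57), (437,365) and (138,437). Now the measurements.

```bash
cat > meas.py <<'E'
from h import *
dw=bot.get_image("wrist");dt=bot.get_image("top");ds=bot.get_image("side")
def tl(f): z=np.load(f"pics/{f}.npz"); return z["p"],z["R"]
E
python3 - <<'E'
from meas import *
t2,t3,t1=tl("w2"),tl("w3"),tl("w1")
P=lambda u,v:((u+.5)/2.9+130-.5,(v+.5)/2.9+60-.5)
def fitc(pts):
    A=np.c_[2*pts,np.ones(len(pts))]; s=np.linalg.lstsq(A,(pts**2).sum(1),rcond=None)[0]; return s[:2],np.sqrt(s[2]+s[:2]@s[:2])
# rim outer from crop picks
rim=[(390,77),(231,237),(549,237),(390,397),(277,124),(503,124),(277,350),(503,350)]
pts=np.array([onz(dw,P(*q),.04,t2)[:2] for q in rim]); print("rim picks",fitc(pts))
# floor mask-based: bright nonsaturated? use gray threshold vs bench
for nm,q in dict(mid=(394,267),r1=(352,156),r2=(468,174),r3=(510,283),stray=(292,322)).items():
    print(nm,onz(dw,P(*q),.095,t2).round(4))
V=lambda u,v:((u+.5)/7+215-.5,(v+.5)/7+110-.5)
c=np.array([onz(dw,V(*q),.01,t3)[:2] for q in [(58,132),(370,57),(437,365),(138,437)]])
print("vb",c.mean(0),[np.linalg.norm(c[i]-c[(i+1)%4]).round(4) for i in range(4)],np.degrees(np.arctan2(*(c[1]-c[0])[::-1])),np.degrees(np.arctan2(*(c[2]-c[3])[::-1])),np.degrees(np.arctan2(*(c[0]-c[3])[::-1])),np.degrees(np.arctan2(*(c[1]-c[2])[::-1])))
E
cat > crop.py <<'E'
import cv2,sys
f,u0,v0,u1,v1,s,o=sys.argv[1],*map(int,sys.argv[2:7]),sys.argv[7]
cv2.imwrite(o,cv2.resize(cv2.imread(f)[v0:v1,u0:u1],None,fx=s,fy=s,interpolation=cv2.INTER_CUBIC))
E
python3 crop.py pics/w1_raw.png 205 130 275 190 8 pics/up_c.png
python3 crop.py pics/w1_raw.png 385 170 480 255 8 pics/st_c.png
```

```text
rim picks (array([0.61602764, 0.04754954]), np.float64(0.06194599157039494))
mid [0.6157 0.0476 0.095 ]
r1 [0.5804 0.0341 0.095 ]
r2 [0.5859 0.071  0.095 ]
r3 [0.6209 0.086  0.095 ]
stray [0.6342 0.0138 0.095 ]
vb [ 0.52822404 -0.24496422] [np.float64(0.0552), np.float64(0.0549), np.float64(0.0551), np.float64(0.0555)] 103.25135314947912 103.85667141730988 -166.74335500286497 -166.8464819242586
```

View pics/up_c.png

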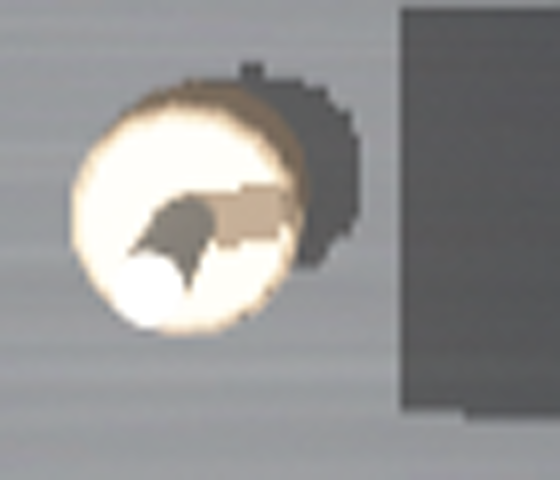

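View pics/st_c.png

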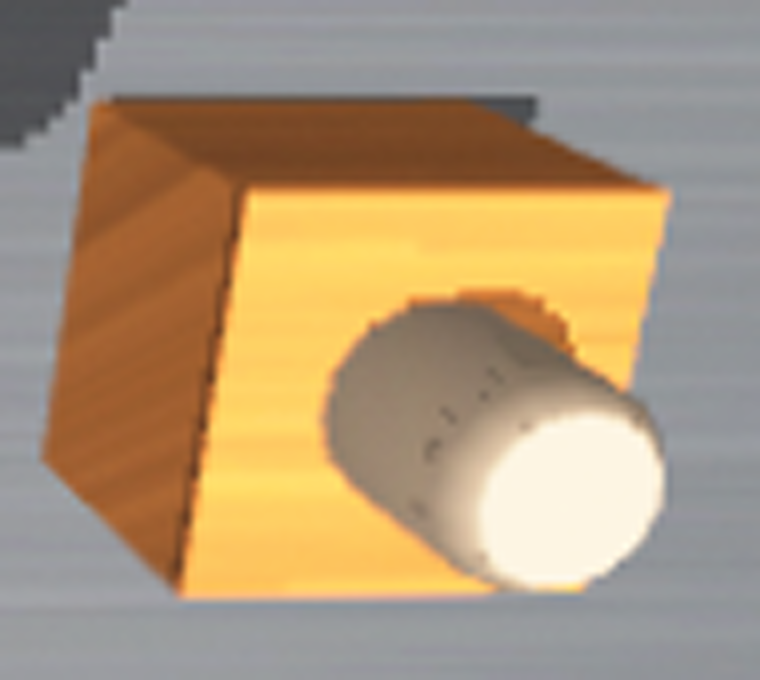

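```bash
python3 - <<'E'
from meas import *
t1=tl("w1")
U=lambda u,v:((u+.5)/8+205-.5,(v+.5)/8+130-.5)
S=lambda u,v:((u+.5)/8+385-.5,(v+.5)/8+170-.5)
print("up shank end",onz(dw,U(153,290),.09,t1).round(4),"stone top",onz(dw,U(186,217),.04,t1).round(4), "top cam", onz(dt,(150+398/3-.3,110+420/3-.3),.09).round(4))
for q in [(75,215),(300,215),(186,105),(186,332)]: print(onz(dw,U(*q),.04,t1).round(4))
print("down end",onz(dw,S(573,499),.096,t1).round(4))
for q in [(480,515),(663,480),(580,408),(555,588)]: print(onz(dw,S(*q),.096,t1).round(4))
for q in [(243,187),(668,190),(180,597)]: print("stand",onz(dw,S(*q),.056,t1).round(4))
E
```

```text
up shank end [ 0.4526 -0.0162  0.09  ] stone top [ 0.4516 -0.0164  0.04  ] top cam [ 0.4554 -0.0118  0.09  ]
[ 0.4513 -0.0336  0.04  ]
[0.4513 0.0013 0.04  ]
[ 0.4343 -0.0159  0.04  ]
[ 0.4699 -0.0169  0.04  ]
down end [0.529  0.2537 0.096 ]
[0.5314 0.2397 0.096 ]
[0.5261 0.2672 0.096 ]
[0.5146 0.2517 0.096 ]
[0.5434 0.254  0.096 ]
stand [0.4934 0.2176 0.056 ]
stand [0.4938 0.2883 0.056 ]
stand [0.5644 0.2186 0.056 ]
```

Measurements so far agree with the sizes given: the rim radius fits 61.9 mm and the V-block foot 55 mm. The rim points sit at 38 mm with a pattern yaw of about 112°, and the stray is at about 186° in the pot's frame. The plan is to slide the stray to -150, put point_up at -90 and point_down at 150. I start with the stray.

```bash
cat >> h.py <<'E'
POT=np.array([.616,.0476]); YAW=np.radians(112)
def place(deg,r=.038):
    a=YAW+np.radians(deg); return POT+r*np.array([np.cos(a),np.sin(a)])
E
python3 - <<'E'
from h import *
R=down(np.radians(28.3)); s=[.6342,.0138]
for yaw in (28.3,208.3): print(yaw,bot.inverse_kinematics([*s,.068],down(np.radians(yaw))))
print(place(-150),bot.read_time_s())
bot.set_gripper(.3)
bot.reach([*s,.15],R)
print(bot.move_straight([*s,.068],v=.15,max_force=15), bot.read_position())
bot.set_gripper(0); print(bot.read_gripper_width()*93,bot.read_contact_force(),bot.read_time_s())
E
```

```text
28.3 [-5.16129102e-02  6.99937345e-01  1.53803489e+00 -4.44089210e-16
  9.03620418e-01 -5.45541089e-01]
208.3 [-5.16129102e-02  6.99937345e-01  1.53803489e+00 -4.44089210e-16
  9.03620418e-01  2.59605157e+00]
[0.64594441 0.02420486] 4.6333
False [0.63474601 0.01360133 0.06883768]
9.287149901412489 [-0.13460638 -0.43424538  5.3421004 ] 8.2583
```

```bash
python3 - <<'E'
from h import *
p=np.array(bot.read_position())
t=place(-150,.0385)
off=p[:2]-np.array([.6342,.0138])
bot.move_straight([p[0],p[1],p[2]+.0015],v=.05)
m=place(-162,.0388)
bot.move_straight([*m,p[2]+.0015],v=.06)
bot.move_straight([*t,p[2]+.0015],v=.06)
print(bot.read_contact_force(),bot.read_gripper_width()*93)
bot.move_straight([*t,p[2]-.001],v=.03,max_force=8)
print(bot.read_position(),bot.read_contact_force())
bot.set_gripper(.22)
bot.move_straight([*t,.125],v=.2)
print(bot.read_time_s())
d,tt=snap("wrist","w4",(130,20,400,220),2.9)
np.savez("pics/w4.npz",p=tt[0],R=tt[1])
E
```

```text
[-0.02997518 -0.15285382 -1.59602976] 9.7544382145383
[0.64679261 0.02389349 0.06824925] [0.06886308 0.79230826 4.24648394]
10.2
```

View pics/w4.png

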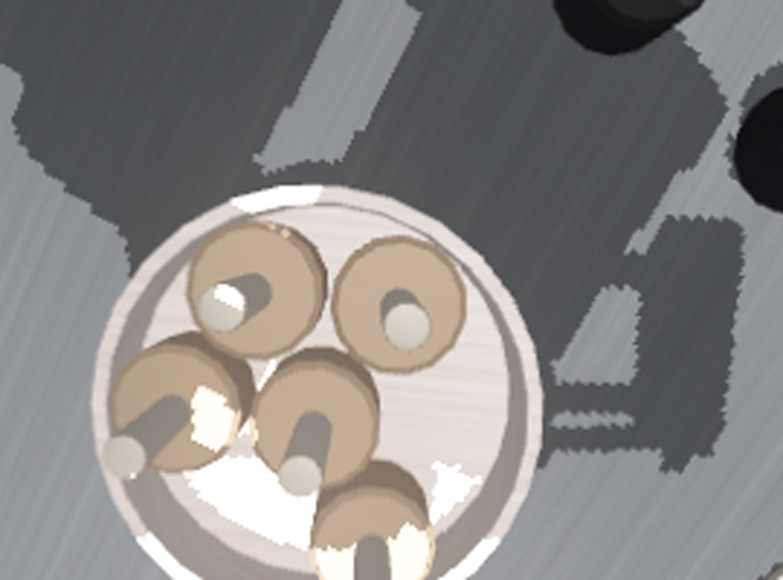

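The stray now stands at crop (372,545), upright, in the -150 place; the others are undisturbed. point_up is next.

```bash
python3 - <<'E'
from h import *
u=[.452,-.0163]; q=place(-90,.0383)
yaw=np.radians(112)
for y in (112,-68):
    print(y,[bot.inverse_kinematics([*x,z],down(np.radians(y))) is not None for x in (u,q) for z in (.063,.17)])
R=down(yaw)
bot.reach([*u,.14],R)
print(bot.move_straight([*u,.063],v=.15,max_force=15))
d,tt=snap("wrist","w5",None,1.5)
bot.set_gripper(0); print(bot.read_gripper_width()*93,bot.read_position(),bot.read_contact_force(),bot.read_time_s())
E
```

```text
112 [True, True, True, True]
-68 [True, True, True, True]
False
9.863097839314946 [ 0.45247516 -0.01635163  0.06362603] [-0.13422659 -0.4360363   7.03230968] 12.7083
```

View pics/w5.png

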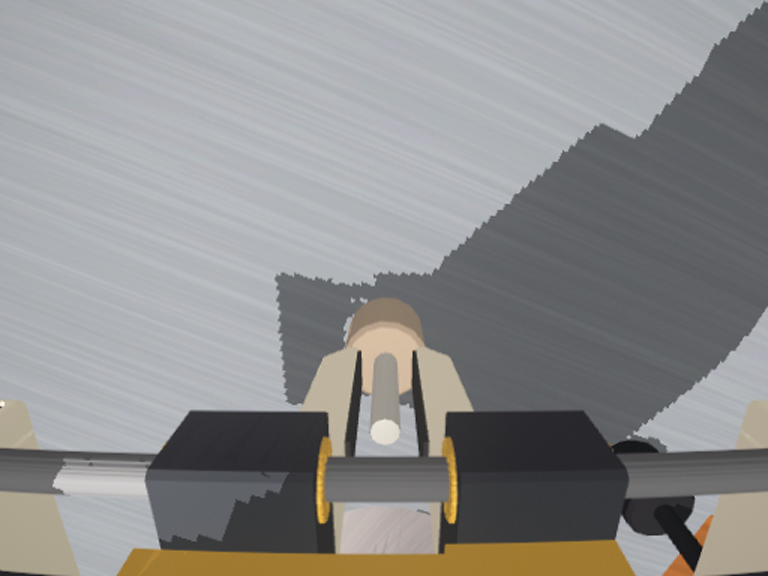

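```bash
python3 - <<'E'
from h import *
q=place(-90,.0383); u=[.452,-.0163]
bot.move_straight([*u,.18],v=.25)
bot.reach([*q,.18],down(np.radians(112)))
print(bot.read_position()-np.r_[q,.18], bot.read_gripper_width()*93)
print(bot.move_straight([*q,.085],v=.15,max_force=15),bot.read_contact_force())
print(bot.move_straight([*q,.0675],v=.04,max_force=12),bot.read_position(),bot.read_contact_force())
bot.set_gripper(.22)
bot.move_straight([*q,.15],v=.2)
print(bot.read_time_s())
d,tt=snap("wrist","w6",None,1.5)
np.savez("pics/w6.npz",p=tt[0],R=tt[1])
E
```

```text
[-0.00117512 -0.00043547 -0.00141636] 9.510689018056018
False [-0.45585587  0.30216173 -2.10300071]
True [0.65158963 0.06191576 0.06804176] [-0.69064078  0.26574281  4.73230219]
16.4333
```

View pics/w6.png

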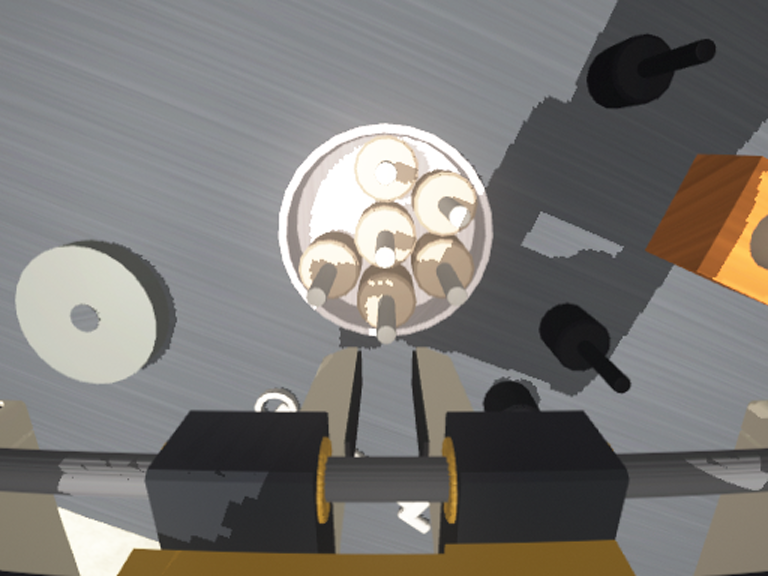

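The gap is at the upper left, around (335,200), with the other six upright: shank ends at (386,174), (458,215), (385,257), (317,297), (456,295) and (388,336). Now I check the reachability options for turning point_down over.

```bash
cat >> h.py <<'E'
UP=np.array([0,0,1.])
def hz(a): return np.array([np.cos(a),np.sin(a),0])
def fr(y,z):
    x=np.cross(y,z); return np.c_[x,y,z]
def Rpick(th,al,sg=1):
    a=hz(al); return fr(-sg*(np.cos(th)*a+np.sin(th)*UP), np.sin(th)*a-np.cos(th)*UP)
def Rlay(th,hd,sg=1):
    h=hz(hd); return fr(sg*(np.sin(th)*h+np.cos(th)*UP), np.cos(th)*h-np.sin(th)*UP)
def Rre(ph,hd,sg=1): return Rlay(ph,hd,sg)
def Rfin(ph,b,sg=1):
    b=hz(b); return fr(sg*(np.sin(ph)*UP-np.cos(ph)*b), np.cos(ph)*UP+np.sin(ph)*b)
VB=np.array([.5282,-.245,.045]); VX=np.radians(103.5)
E
python3 - <<'E'
from h import *
from meas import dw,tl
t6=tl("w6")
for n,q in dict(r1=(386,174),r2=(458,215),mid=(385,257),stray=(317,297),r3=(456,295),up=(388,336)).items():
    p=onz(dw,((q[0]+.5)/1.5-.5,(q[1]+.5)/1.5-.5),.095,t6)[:2]-POT; print(n,(np.linalg.norm(p)*1000).round(1),np.degrees(np.arctan2(p[1],p[0])-YAW).round(1)%360)
I=lambda p,R:bot.inverse_kinematics(p,R)
f=lambda j:None if j is None else np.round(j,2)
st=np.array([.529,.2535,.078]); fp=np.r_[place(150,.038),.075]
for th in (45,60,75,90):
    for sg in (1,-1):
        for al in range(-90,121,30):
            R=Rpick(np.radians(th),np.radians(al),sg); a=I(st,R); b=I(st+[0,0,.09],R)
            if a is not None and b is not None: print("pick",th,sg,al,f(a),f(b))
        for hs in (0,np.pi):
            R=Rlay(np.radians(th),VX+hs,sg); a=I(VB,R); b=I(VB+[0,0,.1],R)
            if a is not None and b is not None: print("LAY",th,sg,hs>0,f(a),f(b))
for ph in (120,135,150):
    for sg in (1,-1):
        for hs in (0,np.pi):
            R=Rre(np.radians(ph),VX+hs,sg); g=VB+hz(VX+hs)*.045; a=I(g,R); b=I(g+[0,0,.1],R)
            if a is not None and b is not None: print("RE",ph,sg,hs>0,f(a),f(b))
        for bb in range(22,143,20):
            R=Rfin(np.radians(ph),np.radians(bb),sg); a=I(fp,R); b=I(fp+[0,0,.1],R)
            if a is not None and b is not None: print("FIN",ph,sg,bb,f(a),f(b))
E
```

```text
r1 37.6 90.0
r2 38.0 31.3
mid 0.5 144.8
stray 37.9 210.3
r3 37.9 331.4
up 39.1 271.5
pick 45 1 -90 [ 0.62  0.87  1.39 -0.62  1.44 -2.25] [ 0.62  0.75  1.37 -0.61  1.56 -2.34]
pick 45 1 -60 [ 0.68  0.76  1.65 -0.9   1.11 -2.41] [ 0.68  0.62  1.62 -0.84  1.21 -2.54]
pick 45 1 -30 [ 0.66  0.64  1.9  -1.31  0.74 -2.44] [ 0.66  0.48  1.88 -1.13  0.81 -2.69]
pick 45 1 0 [ 0.53  0.57  2.1   4.16  0.43 -2.15] [ 0.53  0.37  2.08  4.67  0.36 -2.71]
pick 45 1 30 [ 0.3   0.54  2.16  2.68  0.37 -1.3 ] [ 0.3   0.33  2.13  2.11  0.19 -0.71]
pick 45 1 60 [ 0.11  0.58  2.05  1.61  0.61 -0.82] [ 0.11  0.39  2.03  1.31  0.63 -0.45]
pick 45 1 90 [ 0.04  0.68  1.83  1.06  0.94 -0.75] [ 0.04  0.52  1.81  0.96  1.04 -0.57]
pick 45 1 120 [ 0.08  0.79  1.57  0.73  1.28 -0.85] [ 0.08  0.66  1.55  0.7   1.4  -0.74]
LAY 45 1 False [-0.7   0.96  1.3   0.43  1.56  2.04] [-0.7   0.82  1.29  0.43  1.69  2.1 ]
LAY 45 1 True [-0.23  0.7   1.94 -1.47  0.69  0.83] [-0.23  0.5   1.93 -1.23  0.73  0.51]
pick 45 -1 -90 [ 0.62  0.87  1.39 -0.62  1.44  0.89] [ 0.62  0.75  1.37 -0.61  1.56  0.8 ]
pick 45 -1 -60 [ 0.68  0.76 
[... 9726 characters left out ...]
1.14  1.04  0.51  1.89  2.05] [-0.77  1.01  1.06  0.53  1.99  2.11]
FIN 150 -1 22 [-0.17  0.55  1.94  0.95  0.33  0.15] [-0.17  0.38  1.89  0.59  0.49  0.54]
FIN 150 -1 42 [-0.24  0.59  1.86  0.89  0.56 -0.14] [-0.24  0.42  1.82  0.68  0.71  0.11]
FIN 150 -1 62 [-0.27  0.64  1.76  0.77  0.78 -0.35] [-0.27  0.48  1.71  0.65  0.93 -0.18]
FIN 150 -1 82 [-0.28  0.7   1.63  0.63  0.99 -0.54] [-0.28  0.56  1.59  0.58  1.14 -0.42]
FIN 150 -1 102 [-0.25  0.76  1.5   0.51  1.18 -0.73] [-0.25  0.63  1.46  0.48  1.33 -0.64]
FIN 150 -1 122 [-0.21  0.82  1.38  0.38  1.34 -0.93] [-0.21  0.7   1.34  0.37  1.5  -0.87]
FIN 150 -1 142 [-0.16  0.87  1.28  0.24  1.46 -1.16] [-0.16  0.75  1.24  0.24  1.62 -1.12]
```

The six points in the pot measure well: five at 38 ± 0.5 mm, point_up at 39 mm, all on their angles within 2°. All stages are reachable. I take the inverted stone with a tilted grip from azimuth -60°, which is clear of the jar and the black look-alikes.

```bash
cat >> h.py <<'E'
TH=np.radians(60); AL=np.radians(-60); HD=VX+np.pi
E
python3 - <<'E'
from h import *
R=Rpick(TH,AL,1); z=R[:,2]
g=np.array([.529,.2535,.072])-.009*z
print(bot.read_joints())
bot.set_gripper(.62)
bot.move_straight(np.array(bot.read_position())+[0,0,.06],v=.3)
bot.reach(g-.08*z+[0,0,.03],R)
print(bot.read_joints(),bot.read_time_s())
d,tt=snap("wrist","w7",None,1.5); np.savez("pics/w7.npz",p=tt[0],R=tt[1])
d,tt=snap("side","s7",(60,30,310,280),2.4)
E
```

```text
[ 2.36961281e-02  6.29704980e-01  1.43564967e+00 -3.25502851e-05
  1.07965058e+00 -1.93105223e+00]
[ 0.8637119   0.78317436  1.53414058 -0.96465877  1.44378294 -2.34135348] 18.9583
```

View pics/w7.png

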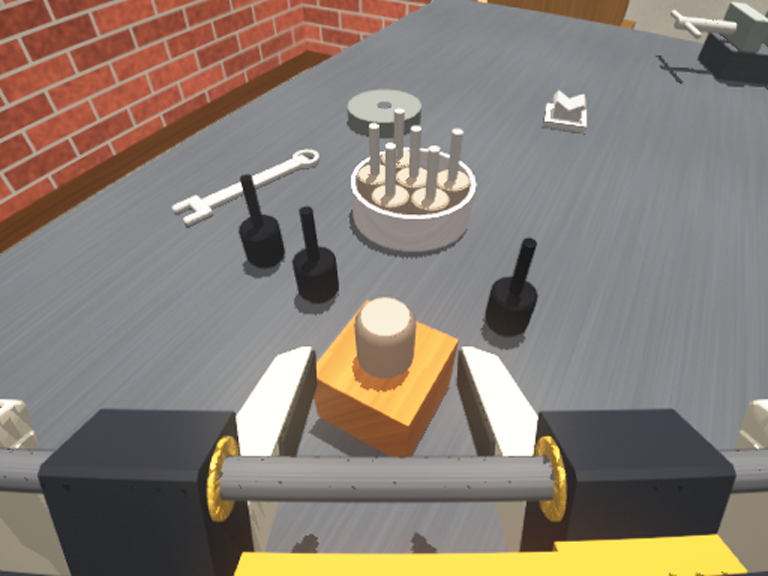

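View pics/s7.png

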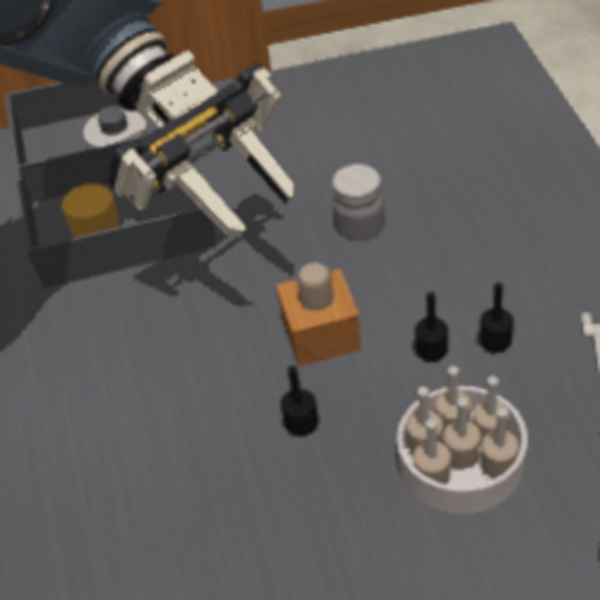

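The stone is centred between the fingers in the wrist view (385,330), and the V-block's groove ends face this view at (567,108). That confirms the groove runs about along y. Now I grasp, lift and carry.

```bash
python3 - <<'E'
from h import *
R=Rpick(TH,AL,1); z=R[:,2]
g=np.array([.529,.2535,.072])-.009*z
print(bot.move_straight(g-.06*z,v=.15,max_force=15),bot.move_straight(g,v=.12,max_force=12),bot.read_position()-g)
d,tt=snap("wrist","w8",None,1.5)
bot.set_gripper(0); print(bot.read_gripper_width()*93,bot.read_contact_force())
bot.move_straight(g+[0,0,.02],v=.08,max_force=20)
print(bot.read_gripper_width()*93,bot.read_contact_force(),bot.read_time_s())
E
```

```text
False False [0.0001104  0.00010105 0.00021456]
35.657148632020636 [-0.16718378  0.71361633  0.80698463]
35.49873517738697 [-0.35690498  0.19012062 -1.75859008] 21.1
```

View pics/w8.png

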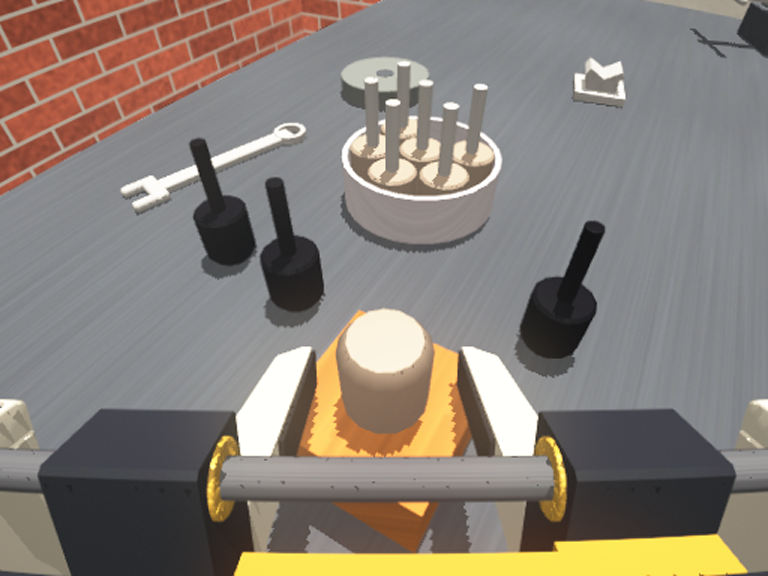

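```bash
python3 - <<'E'
from h import *
R=Rpick(TH,AL,1); z=R[:,2]
g=np.array([.529,.2535,.072])-.009*z
bot.move_straight(g+[0,0,.17],v=.25)
R2=Rlay(TH,HD,1); z2=R2[:,2]
L=VB+hz(HD)*.004-.009*z2
bot.reach(L+[0,0,.15],R2); print(bot.read_joints(),bot.read_time_s(),bot.read_position()-L)
bot.move_straight(L+[0,0,.04],v=.2)
print(bot.read_gripper_width()*93,bot.read_time_s())
d,tt=snap("wrist","w9",None,1.5); np.savez("pics/w9.npz",p=tt[0],R=tt[1])
d,tt=snap("side","s9",(180,250,340,384),4)
E
```

```text
[-0.32272172  0.36711767  1.81734244 -0.65170076  0.77403045 -0.1268864 ] 23.8917 [9.84825633e-05 4.28519475e-04 1.49662340e-01]
35.62822313071785 24.5917
```

View pics/w9.png

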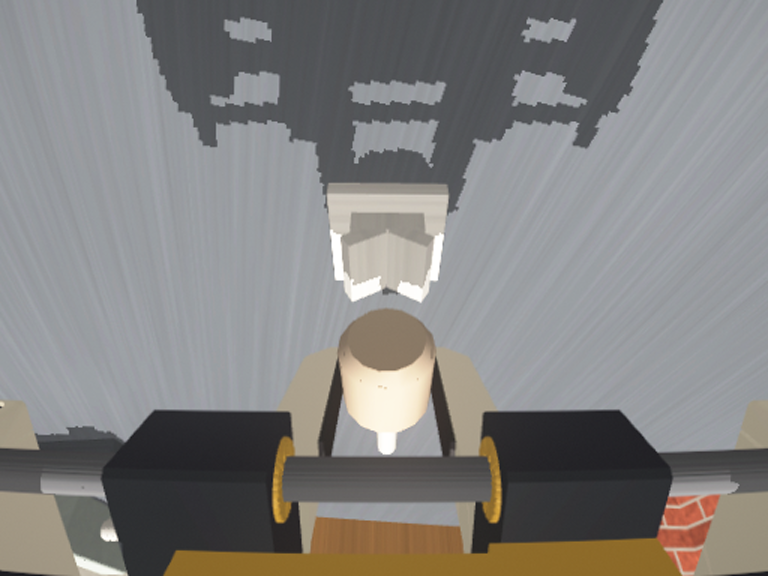

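View pics/s9.png

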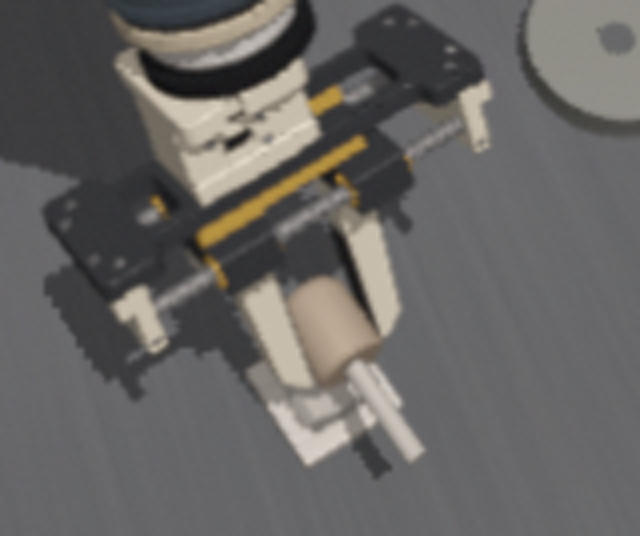

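The stone is level with its shank pointing away to -y, and the groove (ridge at column 388) lines up with the stone's axis (387). I lower it now.

```bash
python3 - <<'E'
from h import *
R2=Rlay(TH,HD,1); z2=R2[:,2]
L=VB+hz(HD)*.004-.009*z2
print(bot.move_straight(L+[0,0,.006],v=.12,max_force=15))
print(bot.move_straight(L+[0,0,-.001],v=.03,max_force=7),bot.read_position()-L,bot.read_contact_force())
d,tt=snap("side","s10",(180,250,340,384),4)
w=bot.read_gripper_width(); bot.set_gripper(w+.12); print(w*93,bot.read_contact_force())
d,tt=snap("wrist","w10",None,1.5); np.savez("pics/w10.npz",p=tt[0],R=tt[1]); print(bot.read_time_s())
E
```

```text
False
True [ 0.00075046 -0.00029284  0.00080599] [-0.5217768   0.04813727  3.81744489]
35.32336493385871 [-9.69324639e-01 -1.60988033e-01 -1.74268596e-04]
25.95
```

View pics/w10.png

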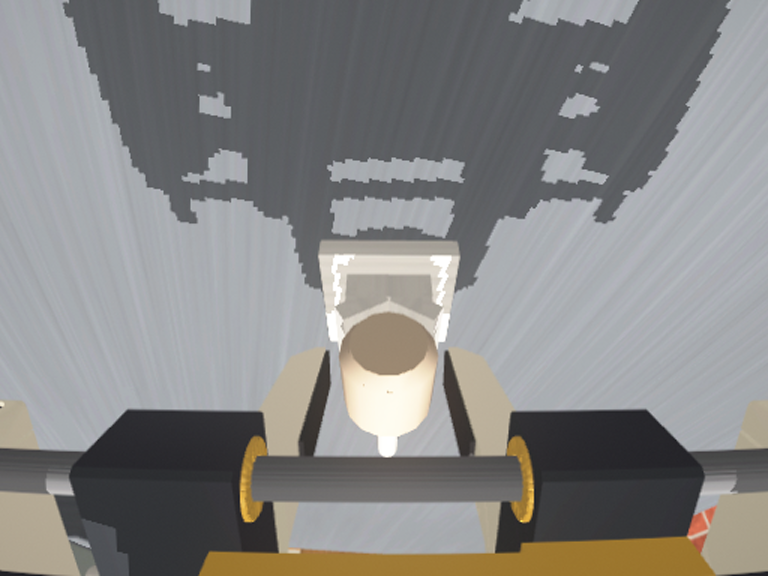

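View pics/s10.png

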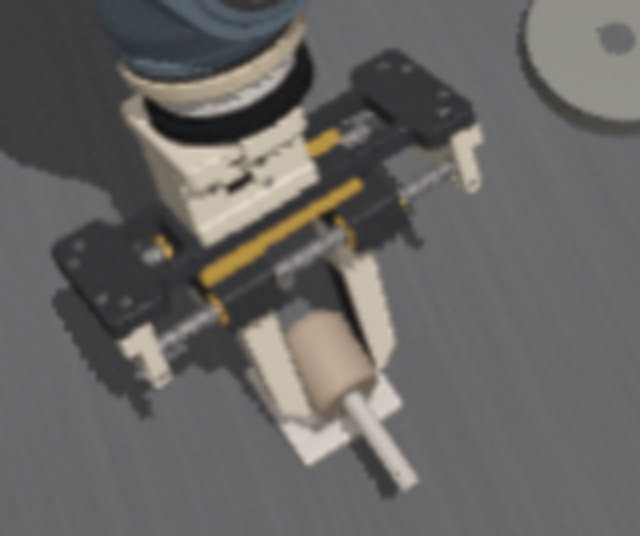

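```bash
python3 - <<'E'
from meas import *
t=tl("w10"); h=hz(HD)
for nm,q,z in [("end c",(388,343),.045),("shank",(388,452),.045)]:
    p=onz(dw,((q[0]+.5)/1.5-.5,(q[1]+.5)/1.5-.5),z,t); print(nm,p.round(4),((p-VB)@h).round(4),((p-VB)@hz(HD+np.pi/2)).round(4))
# retreat
R2=Rlay(TH,HD,1); z2=R2[:,2]
p=np.array(bot.read_position())
bot.move_straight(p-.06*z2,v=.2)
bot.move_straight(p-.06*z2+[0,0,.09],v=.3)
PH=np.radians(135)
R3=Rre(PH,HD,1); z3=R3[:,2]
G=VB+h*(.066-.020)
bot.reach(G-.07*z3+[0,0,.04],R3); print(bot.read_time_s(),bot.read_joints())
d,tt=snap("wrist","w11",None,1.5); np.savez("pics/w11.npz",p=tt[0],R=tt[1])
E
```

```text
end c [ 0.5241 -0.2276  0.045 ] -0.0179 0.0001
shank [ 0.5465 -0.3196  0.045 ] 0.0768 0.0004
28.0 [-0.77434856  0.97140007  1.02035418  0.39735581  1.83229591 -1.04262454]
```

View pics/w11.png

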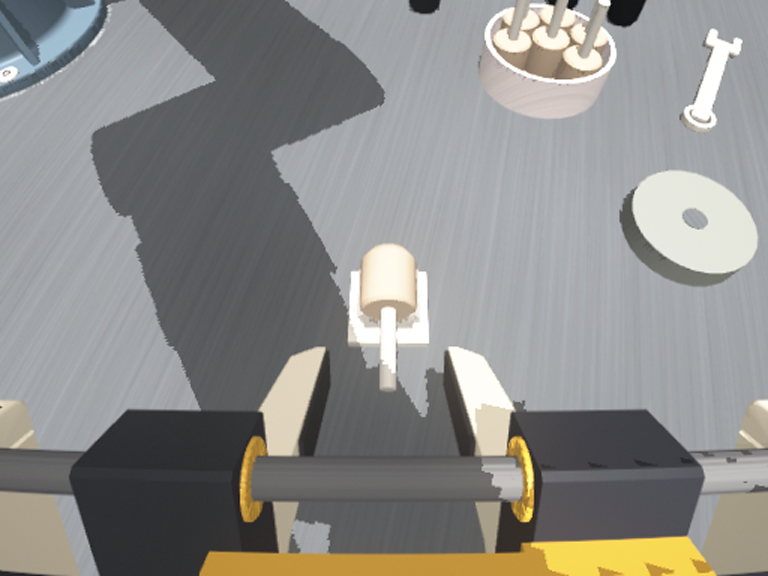

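The stone lies straight in the groove with its shank centred between the fingers, shank end at (388,385). I take the shank now.

```bash
python3 - <<'E'
from meas import *
t=tl("w11"); h=hz(HD)
for q in [(388,386),(388,310)]:
    p=onz(dw,((q[0]+.5)/1.5-.5,(q[1]+.5)/1.5-.5),.045,t); print(p.round(4),((p-VB)@h).round(4),((p-VB)@hz(HD+np.pi/2)).round(4))
R3=Rre(np.radians(135),HD,1); z3=R3[:,2]
G=VB+h*(.066-.019)
w0=bot.read_gripper_width(); bot.set_gripper(.3)
bot.move_straight(G-.05*z3,v=.2)
print(bot.move_straight(G,v=.12,max_force=10),bot.read_position()-G)
bot.set_gripper(0); print(bot.read_gripper_width()*93,bot.read_contact_force(),bot.read_time_s())
d,tt=snap("wrist","w12",None,1.5); np.savez("pics/w12.npz",p=tt[0],R=tt[1])
E
```

```text
[ 0.5441 -0.3118  0.045 ] 0.0687 -0.0002
[ 0.5328 -0.2649  0.045 ] 0.0205 -0.0001
False [ 0.00053846 -0.00072447  0.00109473]
8.924279692858535 [ 1.43358727 -1.95295099  0.4491491 ] 30.1917
```

View pics/w12.png

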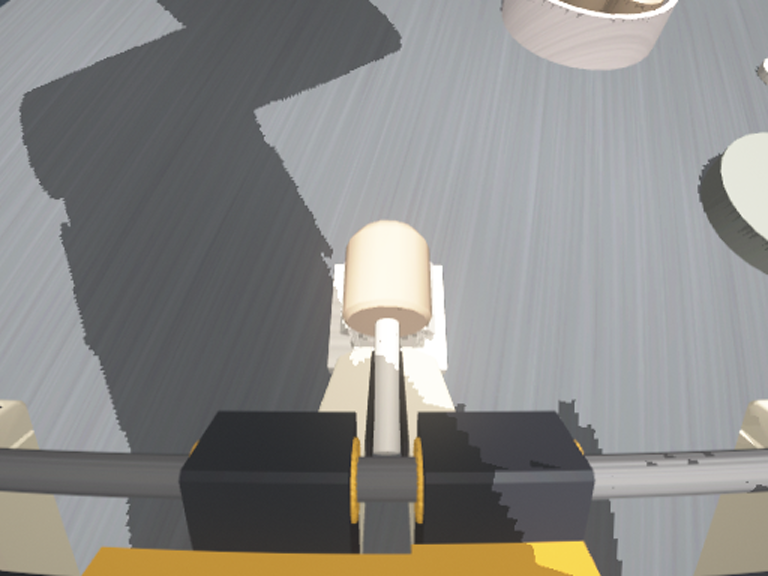

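```bash
python3 - <<'E'
from h import *
p=np.array(bot.read_position())
bot.move_straight(p+[0,0,.05],v=.1)
d,tt=snap("wrist","w13",None,1.5); np.savez("pics/w13.npz",p=tt[0],R=tt[1])
print(bot.read_gripper_width()*93,bot.read_contact_force(),bot.read_time_s())
E
```

```text
9.042245282537456 [ 0.11065403  0.55761714 -1.65400097] 30.9417
```

View pics/w13.png

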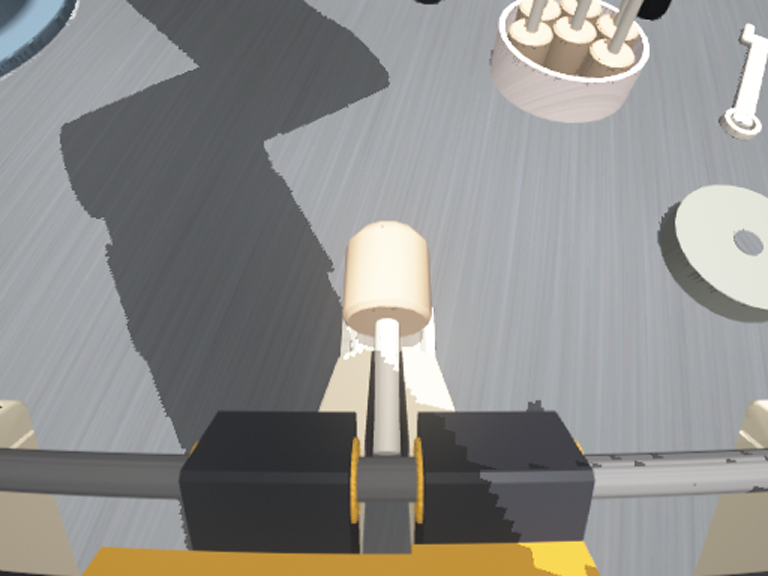

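The stone hasn't slipped. I turn it upright over free space, then check it before going over the pot.

```bash
python3 - <<'E'
from h import *
p=np.array(bot.read_position())
bot.move_straight(p+[0,.03,.13],v=.25)
R=Rfin(np.radians(135),np.radians(82),1)
q=place(150,.0383)
bot.reach([q[0],q[1]-.12,.22],R)
print(bot.read_joints(),bot.read_position(),bot.read_gripper_width()*93,bot.read_time_s())
d,tt=snap("side","s14",(180,130,380,290),4); d,tt=snap("top","t14",(200,130,380,270),4)
E
```

```text
[-0.53526441  0.63444647  1.44021537  0.7154439   1.46786014  2.51872979] [ 0.61066485 -0.11041602  0.21991094] 9.30723162751095 34.55
```

View pics/s14.png

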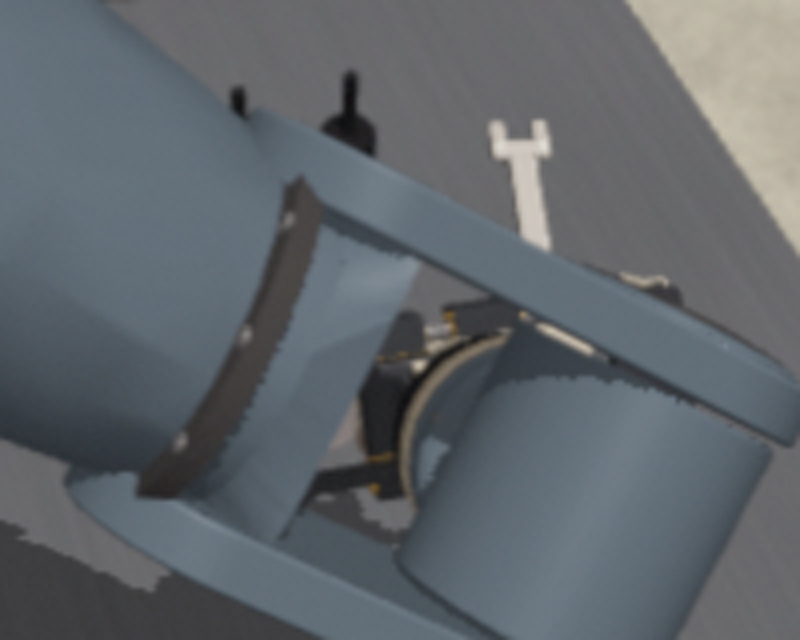

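View pics/t14.png

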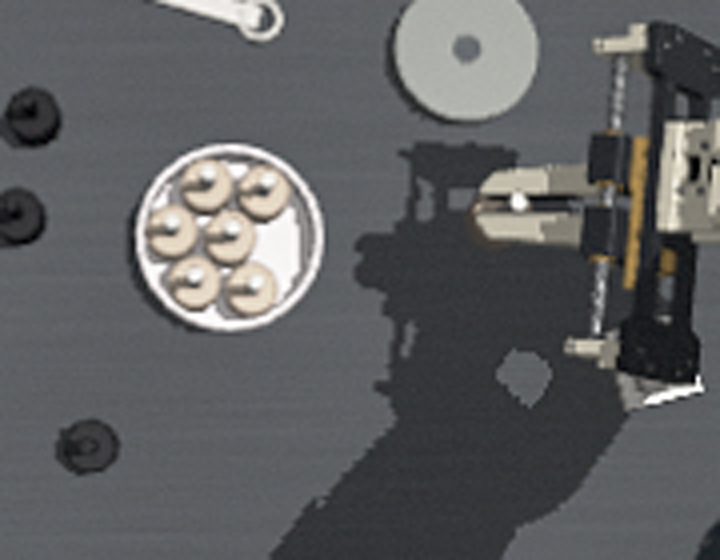

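The top view shows the pot with its gap on the right, around (285,245), and the held shank's end between the fingers at (517,203). I check it with the wrist camera and the shank end's ray before inserting.

```bash
python3 - <<'E'
from meas import *
p=np.array(bot.read_position()); q=place(150,.0383)
print(onz(dt,(329.1,180.7),p[2]+.0235)-p)
d,tt=snap("wrist","w15",None,1.5); np.savez("pics/w15.npz",p=tt[0],R=tt[1])
print(bot.read_tcp_rot()-Rfin(np.radians(135),np.radians(82),1))
E
```

```text
[-0.00069274  0.00156802  0.0235    ]
[[-5.78357997e-06 -8.76414042e-05  2.93996626e-05]
 [-4.11815893e-05 -5.19746051e-06  1.33811390e-05]
 [-8.01278076e-05  1.73385422e-05  1.73435074e-05]]
```

View pics/w15.png

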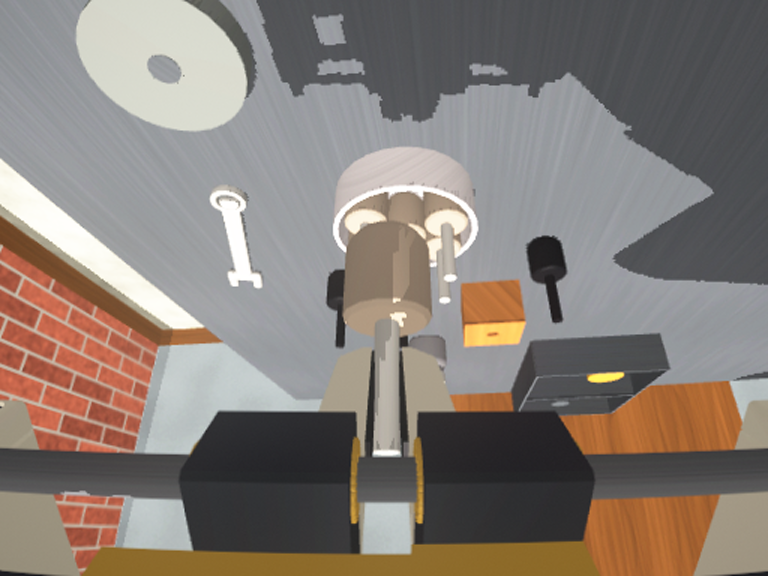

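```bash
python3 - <<'E'
from h import *
q=place(150,.0387)
bot.move_straight([q[0],q[1],.205],v=.2)
print(bot.move_straight([*q,.118],v=.15,max_force=15),bot.read_position()-np.r_[q,.118],bot.read_contact_force())
print(bot.move_straight([*q,.085],v=.05,max_force=10),bot.read_position(),bot.read_contact_force(),bot.read_time_s())
E
```

```text
False [ 0.00040915 -0.00030369  0.0006047 ] [-0.00914418 -0.1806345   0.19454705]
False [0.6107281  0.00926161 0.08513823] [ 0.38936631  0.03606018 -0.49159709] 37.1417
```

```bash
python3 - <<'E'
from h import *
q=place(150,.0387)
print(bot.move_straight([*q,.068],v=.03,max_force=8),bot.read_position(),bot.read_contact_force(),bot.read_time_s())
d,tt=snap("wrist","w16",None,1.5)
d,tt=snap("top","t16",(200,130,380,270),4)
E
```

```text
True [0.61059136 0.00934234 0.07156563] [ 0.1026788  -0.74813062  3.05351807] 37.6083
```

View pics/w16.png

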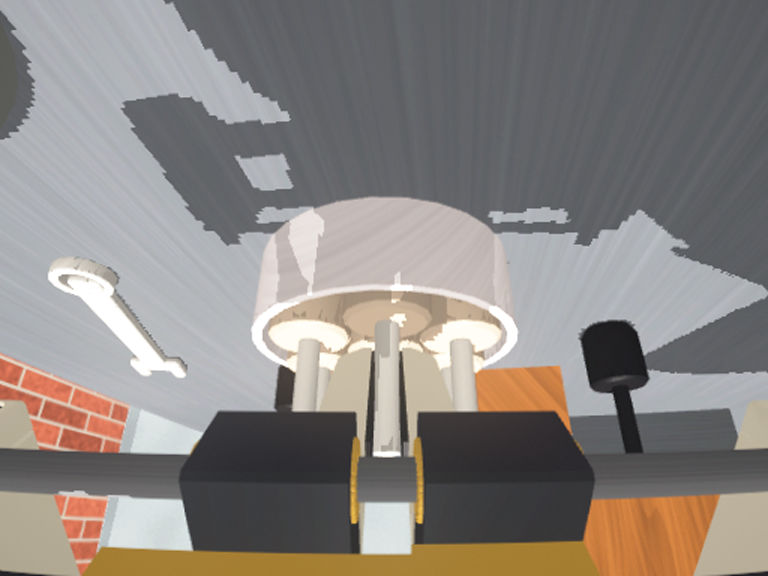

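View pics/t16.png

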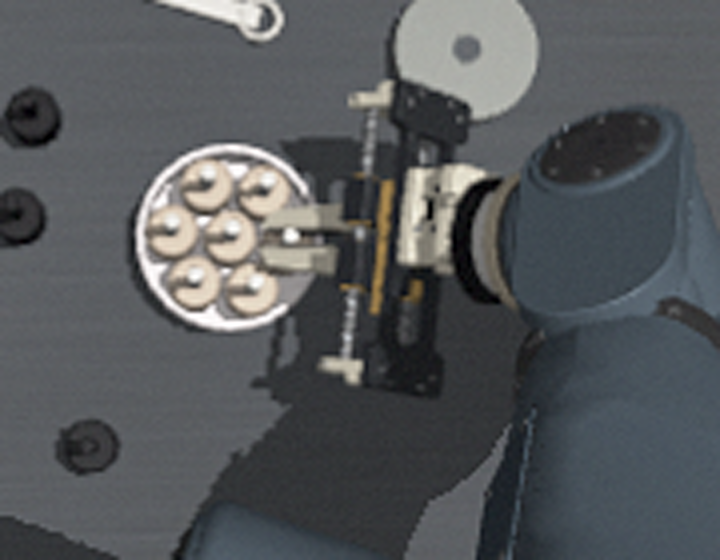

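Contact came at TCP z 0.0716, where the floor contact was predicted (0.0715). I release and back off along the tool axis.

```bash
python3 - <<'E'
from h import *
R=Rfin(np.radians(135),np.radians(82),1); z=R[:,2]
bot.set_gripper(.21); print(bot.read_contact_force())
p=np.array(bot.read_position())
print(bot.move_straight(p-.05*z,v=.12,max_force=10)); bot.move_straight(p-.1*z+[0,0,.05],v=.25)
bot.reach([.64,.04,.26],down(np.pi/2)); print(bot.read_time_s())
d,tt=snap("wrist","w17",(130,60,400,260),2.9); np.savez("pics/w17.npz",p=tt[0],R=tt[1])
d,tt=snap("side","s17",(190,160,320,260),6)
E
```

```text
[-0.25225228  0.27207049  0.40927327]
False
42.625
```

View pics/w17.png

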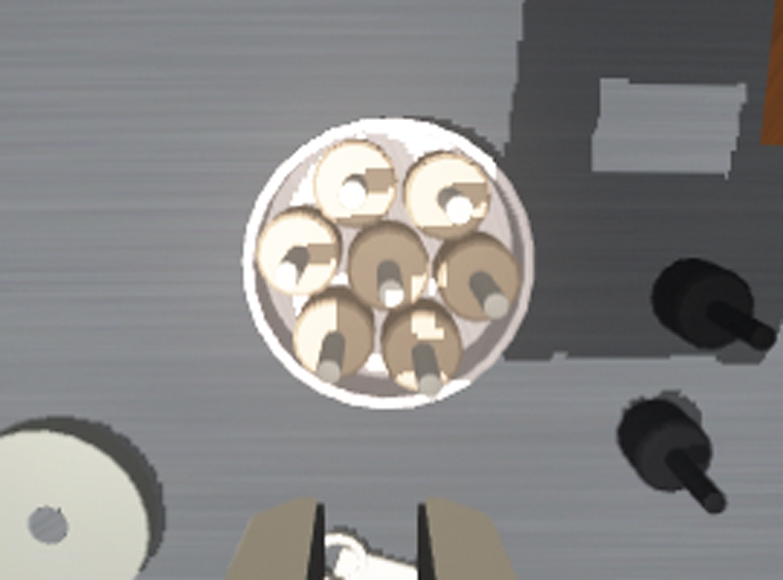

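View pics/s17.png

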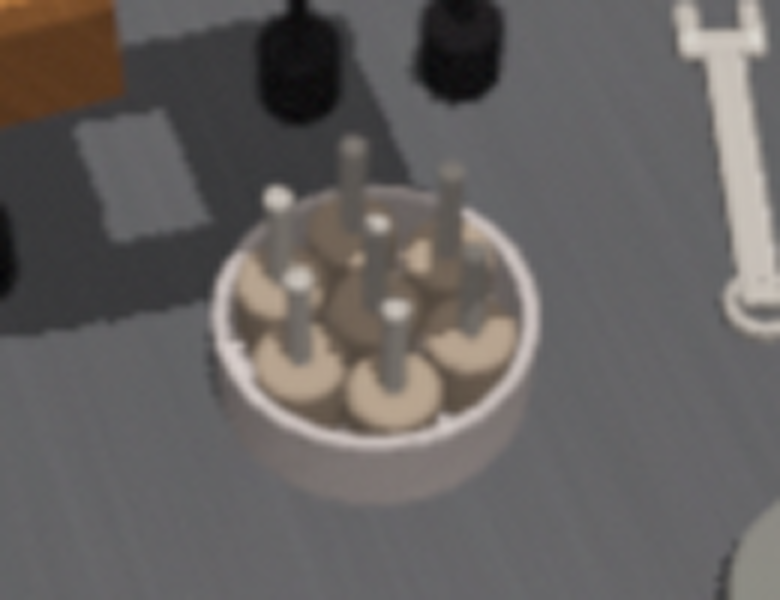

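All seven appear upright, evenly ringed around the middle. As a numerical check I compare shank ends (z 95) and stone tops (z 45).

```bash
python3 - <<'E'
from meas import *
t=tl("w17"); P=lambda u,v:((u+.5)/2.9+130-.5,(v+.5)/2.9+60-.5)
A=dict(r1=(353,193,355,184),r2=(458,208,448,194),r3=(495,303,477,277),up=(430,383,421,345),stray=(329,369,334,334),down=(286,273,298,250),mid=(393,294,388,264))
for n,(a,b,c,e) in A.items():
    s=onz(dw,P(a,b),.095,t)[:2]-POT; k=onz(dw,P(c,e),.045,t)[:2]-POT
    print(n,"r",(np.hypot(*s)*1e3).round(1),"ang",(np.degrees(np.arctan2(s[1],s[0])-YAW)%360).round(1),"tilt offs mm",((s-k)*1e3).round(1))
# height of shank ends from wrist+side rays
S=lambda u,v:((u+.5)/6+190-.5,(v+.5)/6+160-.5)
for n,q in dict(down=(396,308),r1=(299,277),r2=(278,196),r3=(353,144),mid=(378,224),stray=(475,250),up=(452,170)).items():
    e1,v1=ray(dw,P(*A[n][:2]),t); e2,v2=ray(ds,S(*q))
    M=np.c_[v1,-v2]; k=np.linalg.lstsq(M,e2-e1,rcond=None)[0]; x=(e1+v1*k[0]+e2+v2*k[1])/2; print(n,"z",x[2].round(4),"gap",np.linalg.norm(e1+v1*k[0]-e2-v2*k[1]).round(4))
E
```

```text
r1 r 38.6 ang 89.4 tilt offs mm [-0.3  0.1]
r2 r 38.5 ang 30.9 tilt offs mm [ 0.9 -0.7]
r3 r 37.9 ang 332.5 tilt offs mm [0.9 0.8]
up r 37.2 ang 271.0 tilt offs mm [2.  0.7]
stray r 37.1 ang 208.8 tilt offs mm [1.3 0.1]
down r 39.3 ang 147.1 tilt offs mm [ 1.2 -0.4]
mid r 0.5 ang 294.3 tilt offs mm [3.  0.9]
down z 0.0944 gap 0.001
r1 z 0.095 gap 0.0011
r2 z 0.0961 gap 0.0006
r3 z 0.0955 gap 0.001
mid z 0.0932 gap 0.0003
stray z 0.094 gap 0.0009
up z 0.0938 gap 0.001
```

```bash
python3 - <<'E'
from cell import bot
bot.pause(.3); print(bot.read_contact_force(),bot.read_time_s()); bot.job_done(); print(bot.read_time_s())
E
```

```text
[ 0.29927847 -0.54468378  1.02991003] 43.175
the job is handed in; nothing more can be done
the job is handed in; nothing more can be done
```

The pot is packed with all seven points in the hexagonal pattern, and I handed the job in at about 43 s of the 72 s allowed; no verdict is reported.

- **Stray:** gripped by the shank, lifted about 1.5 mm and carried along the wall to the -150° place, rather than pushed along the floor.
- **point_up:** taken from the bench by its shank and set into the -90° place.
- **point_down:** taken from the stand, laid in the V-block with its shank towards -y, gripped again by the shank, turned over and lowered into the 150° place. It met the floor at the predicted height, within about 0.1 mm.

**Last checks:**
- **Position:** the six outer points stand 37–39.3 mm from the pot's centre, the middle one 0.5 mm from it. The limit is 45 mm.
- **Height:** shank ends measured 93–96 mm above the bench, where 95 mm is right for a stone fully down. That is within the 1–2 mm measuring error.
- **Tilt:** offsets between shank end and stone top were 2.2 mm or less over 50 mm. The exception is the middle point at about 3 mm (0.06 rad, limit 0.1), where the stone-top pick was partly hidden.
- **Bystanders:** I never reached for the spanner, wheel, jar or black look-alikes. I did not measure them again at the end.

The first top-view estimates of point_up and the V-block were 4–8 mm off the wrist-camera values. I used the wrist values, and they held up in every grasp.

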